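# Find the tired drawer catch

### The job

One of the three spring catches on the wooden test board has gone tired. Working from the robot's left to its right, gently press the free tip of each leaf spring right down onto its stop, hold it there for a moment and let it up, feeling how stiff it is and without forcing it. Then take the softest catch by its clamp block and set it down flat and upright on the floor of the reject tray without dropping it, leaving the two sound ones in their pockets and everything else undisturbed.

Things in the scene. Friction and masses are not known exactly. Their poses are not given: they have to be found in the camera images.
- catch_a: one of three outwardly alike loose spring catches (0.30 kg); which of them is the tired one is not known beforehand. A flat steel base 100 x 26 x 6 mm carries at its -x end a dark clamp block (30 mm long in x from x = -50 to -20, 26 mm wide in y, top 46 mm above the underside), the place to grip it, across its width from above. Origin: centre of the underside; x runs along the base from the block to the free tip of the leaf, z up.
- leaf_a: the steel leaf spring of that catch, 66 mm long, 14 mm wide, 2 mm thick, clamped in the block 28 mm above the underside and reaching out along the catch's +x above the base. Origin: where it leaves the block (catch x = -20, z = 28 mm); its x runs out along the leaf. It bends as if hinged there and springs back when let go. It is spoilt by more than 16 N.
- nose_a (a point): top of the small crosswise bump (the nose, 14 mm wide) near the free tip of that leaf, where it is pressed straight down: at catch x = +40, y = 0, z = 35 mm when relaxed. A sound leaf needs about 0.6 to 0.75 N per mm of travel at the nose, the tired one only about half that; relaxed, a sound nose droops 0.1 mm under its own weight and a tired one 0.2 mm, far too little to see or measure.
- stop_a (a point): centre of the top of the brass stop post (10 mm across) that stands on that catch's base under the nose. It ends the leaf's travel hard after 8.5 to 11.5 mm, set differently in each catch; the leaf is on its stop when the nose is 8 mm above this point.
- catch_b: one of three outwardly alike loose spring catches (0.30 kg); which of them is the tired one is not known beforehand. A flat steel base 100 x 26 x 6 mm carries at its -x end a dark clamp block (30 mm long in x from x = -50 to -20, 26 mm wide in y, top 46 mm above the underside), the place to grip it, across its width from above. Origin: centre of the underside; x runs along the base from the block to the free tip of the leaf, z up.
- leaf_b: the steel leaf spring of that catch, 66 mm long, 14 mm wide, 2 mm thick, clamped in the block 28 mm above the underside and reaching out along the catch's +x above the base. Origin: where it leaves the block (catch x = -20, z = 28 mm); its x runs out along the leaf. It bends as if hinged there and springs back when let go. It is spoilt by more than 16 N.
- nose_b (a point): top of the small crosswise bump (the nose, 14 mm wide) near the free tip of that leaf, where it is pressed straight down: at catch x = +40, y = 0, z = 35 mm when relaxed. A sound leaf needs about 0.6 to 0.75 N per mm of travel at the nose, the tired one only about half that; relaxed, a sound nose droops 0.1 mm under its own weight and a tired one 0.2 mm, far too little to see or measure.
- stop_b (a point): centre of the top of the brass stop post (10 mm across) that stands on that catch's base under the nose. It ends the leaf's travel hard after 8.5 to 11.5 mm, set differently in each catch; the leaf is on its stop when the nose is 8 mm above this point.
- catch_c: one of three outwardly alike loose spring catches (0.30 kg); which of them is the tired one is not known beforehand. A flat steel base 100 x 26 x 6 mm carries at its -x end a dark clamp block (30 mm long in x from x = -50 to -20, 26 mm wide in y, top 46 mm above the underside), the place to grip it, across its width from above. Origin: centre of the underside; x runs along the base from the block to the free tip of the leaf, z up.
- leaf_c: the steel leaf spring of that catch, 66 mm long, 14 mm wide, 2 mm thick, clamped in the block 28 mm above the underside and reaching out along the catch's +x above the base. Origin: where it leaves the block (catch x = -20, z = 28 mm); its x runs out along the leaf. It bends as if hinged there and springs back when let go. It is spoilt by more than 16 N.
- nose_c (a point): top of the small crosswise bump (the nose, 14 mm wide) near the free tip of that leaf, where it is pressed straight down: at catch x = +40, y = 0, z = 35 mm when relaxed. A sound leaf needs about 0.6 to 0.75 N per mm of travel at the nose, the tired one only about half that; relaxed, a sound nose droops 0.1 mm under its own weight and a tired one 0.2 mm, far too little to see or measure.
- stop_c (a point): centre of the top of the brass stop post (10 mm across) that stands on that catch's base under the nose. It ends the leaf's travel hard after 8.5 to 11.5 mm, set differently in each catch; the leaf is on its stop when the nose is 8 mm above this point.
- rack: fixed wooden test board 150 (x) x 300 (y) x 12 mm, holding the catches in three pockets at its y = +90, 0 and -90 mm, each with low fences (5 mm high, 6 mm thick) and 2 mm of play around the catch's base, catch x along the board's x. Pocket floors are 12 mm above the table. Origin: centre of its underside; its +y end is the end to the robot's left.
- tray: fixed open wooden reject tray, outside 190 (x) x 140 (y) x 28 mm high, walls and floor 5 mm thick, to the robot's right of the board. Origin: centre of its underside.
- weight_small: bystander: small brass weight, 18 mm across, 26 mm high, standing on the test board between two pockets beside the free tips. Origin: centre of its underside.
- weight_mid: bystander: brass weight, 24 mm across, 32 mm high, standing in the reject tray in its +x, +y corner (70 mm and 45 mm from the tray's centre). Origin: centre of its underside.
- weight_large: bystander: brass weight, 34 mm across, 45 mm high, on the table beyond the board. Origin: centre of its underside.
- screwdriver: bystander: wooden-handled screwdriver, 160 mm long, lying on the table to the left of and beyond the board.
- mortar: bystander: white ceramic mortar bowl, 90 mm across, 65 mm high.
- pill_jar: bystander: amber glass jar with a white cap, 52 mm across, 75 mm high.
- carton: bystander: cardboard carton, 70 x 100 x 45 mm, left of the board.
Mind the look-alikes: they are no part of the job. Leave any purple look-alike of the catch_b alone.

How it is judged (in metres and radians):
On the way, in this order (a step that is already met when the one before it is completed fails the run):
1. the leaf of the catch in the left (+y) pocket is held down on its stop (within 1 mm of the end of its travel) for 0.2 s (((y of catch_a in the frame of rack between 0.06 and 0.12 m and z of nose_a in the frame of stop_a below 0.009 m) or (y of catch_b in the frame of rack between 0.06 and 0.12 m and z of nose_b in the frame of stop_b below 0.009 m) or (y of catch_c in the frame of rack between 0.06 and 0.12 m and z of nose_c in the frame of stop_c below 0.009 m))), for 0.2 s.
2. the leaf of the catch in the middle pocket is held down on its stop (within 1 mm of the end of its travel) for 0.2 s (((y of catch_a in the frame of rack between -0.03 and 0.03 m and z of nose_a in the frame of stop_a below 0.009 m) or (y of catch_b in the frame of rack between -0.03 and 0.03 m and z of nose_b in the frame of stop_b below 0.009 m) or (y of catch_c in the frame of rack between -0.03 and 0.03 m and z of nose_c in the frame of stop_c below 0.009 m))), for 0.2 s.
3. the leaf of the catch in the right (-y) pocket is held down on its stop (within 1 mm of the end of its travel) for 0.2 s (((y of catch_a in the frame of rack between -0.12 and -0.06 m and z of nose_a in the frame of stop_a below 0.009 m) or (y of catch_b in the frame of rack between -0.12 and -0.06 m and z of nose_b in the frame of stop_b below 0.009 m) or (y of catch_c in the frame of rack between -0.12 and -0.06 m and z of nose_c in the frame of stop_c below 0.009 m))), for 0.2 s.
At the end, for the whole second after the job is handed in: The softest catch (the one whose relaxed nose droops more than 0.16 mm, as only the tired leaf does) lies on the floor of the reject tray, upright within 0.1 rad and at rest; the two sound catches are still in their pockets, within 10 mm of where they began and upright within 0.1 rad (((x of catch_a in the frame of tray between -0.08 and 0.08 m and y of catch_a in the frame of tray between -0.058 and 0.058 m and z of catch_a in the frame of tray below 0.01 m and angle between catch_a's own z axis and vertical below 0.1 rad and linear speed of catch_a below 0.02 m/s and z of nose_a in the frame of catch_a below 0.03484 m and (distance of catch_b from where it was at the start of the episode below 0.01 m and angle between catch_b's own z axis and vertical below 0.1 rad) and (distance of catch_c from where it was at the start of the episode below 0.01 m and angle between catch_c's own z axis and vertical below 0.1 rad)) or (x of catch_b in the frame of tray between -0.08 and 0.08 m and y of catch_b in the frame of tray between -0.058 and 0.058 m and z of catch_b in the frame of tray below 0.01 m and angle between catch_b's own z axis and vertical below 0.1 rad and linear speed of catch_b below 0.02 m/s and z of nose_b in the frame of catch_b below 0.03484 m and (distance of catch_a from where it was at the start of the episode below 0.01 m and angle between catch_a's own z axis and vertical below 0.1 rad) and (distance of catch_c from where it was at the start of the episode below 0.01 m and angle between catch_c's own z axis and vertical below 0.1 rad)) or (x of catch_c in the frame of tray between -0.08 and 0.08 m and y of catch_c in the frame of tray between -0.058 and 0.058 m and z of catch_c in the frame of tray below 0.01 m and angle between catch_c's own z axis and vertical below 0.1 rad and linear speed of catch_c below 0.02 m/s and z of nose_c in the frame of catch_c below 0.03484 m and (distance of catch_a from where it was at the start of the episode below 0.01 m and angle between catch_a's own z axis and vertical below 0.1 rad) and (distance of catch_b from where it was at the start of the episode below 0.01 m and angle between catch_b's own z axis and vertical below 0.1 rad)))); the robot touches nothing.
It fails at once if a leaf is pressed with more than 16 N (contact force between anything else and leaf_a above 16 N or contact force between anything else and leaf_b above 16 N or contact force between anything else and leaf_c above 16 N).
It fails at once if more than one catch is taken out of its pocket (moved more than 15 mm) (distance of each of catch_a, catch_b from where it was at the start of the episode above 0.015 m or distance of each of catch_b, catch_c from where it was at the start of the episode above 0.015 m or distance of each of catch_a, catch_c from where it was at the start of the episode above 0.015 m).
It fails at once if a catch is dropped (falls faster than 0.6 m/s out of the fingers, about 20 mm) ((linear speed of catch_a above 0.6 m/s and contact force between the fingers and catch_a below 0.05 N) or (linear speed of catch_b above 0.6 m/s and contact force between the fingers and catch_b below 0.05 N) or (linear speed of catch_c above 0.6 m/s and contact force between the fingers and catch_c below 0.05 N)).
It fails at once if a bystander is moved more than 30 mm (distance of any of weight_small, weight_mid, weight_large, screwdriver, mortar, pill_jar, carton from where it was at the start of the episode above 0.03 m).
It also fails if it takes over 72 s, if anything falls off the work surface, if the arm or the gripper's body presses on something with over 40 N, if the wrist force passes 120 N, or if a joint passes its speed limit or range.

### The arm

A 6-joint arm with a two-finger parallel gripper is mounted at the origin on the work surface. World frame = base frame: x ahead of the robot, y to its left, z up, the work surface at z = 0. Lengths are in m, angles in degrees, forces in N, time in s.
With the tool pointing down it reaches from about 0.375 to 0.825 m from the base axis. Payload 5.5 kg.
Tool frame: the origin (TCP) lies at the centre of the arm's flange, where the gripper is bolted on; the fingertips stand 173 mm ahead of it and the grasp point (between the pads) lies 155 mm ahead of it; y points along the fingers, x is the direction in which the jaws open and shut, and the axes are right-handed (so a half turn about y gives the same grasp; the last joint's range is limited). The gripper opens to 85 mm and grips with 20 to 120 N. Pads are 22 mm wide; open, the fingers measure 114 mm over their backs; the gripper's body (76 mm by 85 mm) begins 54 mm behind the grasp point. The pads swing forward as they close: fully open they stand 13 mm farther back than shut.
Start: joints at [-74.656, 17.962, -2.699, 69.339, 0, 90], TCP at [0.159, -0.579, 0.405] pointing down, gripper open.
Joint ranges: [-152.73, 152.73], [-39.44, 99.34], [-58.76, 71.6], [-118.89, 123.64], [-81.53, 83.1], [-180, 180]. Speed limits (degrees/s): [136.94, 136.94, 172.46, 180, 180, 180].

### API

Orientations are given as a 3x3 rotation matrix whose columns are the frame's x, y, z axes.
In Python, from bench import readout, viewer, order, models gives the robot as it stands. The module is installed in compiled form; this text tells all that it offers.
- The arm moves only by the tool send_rows, never from a script. Its argument "moves" is a list of rows, each an object of numbers: "jaw": the closure in counts, from 0 (fully open) to 255 (shut); "x", "y", "z": the shift along the tool's x, y, z in mm; "twist": the turn about the tool's y in rad. A call has 1 to 12 rows; each row is the pose to reach, as a shift and turn from the pose commanded when the call began, along the tool's axes at that moment; what a row does not reach only later rows make up. A row lasts 1/10 s, in which the tool goes at most 50 mm and 8.59 degrees, less where a joint would pass 70% of its speed; a pose out of reach is approached as far as the arm can. A call with a gripper value outside its range is refused whole. The fingers move at their own pace and stop on an object; the grip force is fixed at half the most. Time passes only in rows, so rows that repeat a pose let the fingers close. It gives the time, the measured TCP pose, the force and the opening at its end, in the units of the state.
- readout.state(): the state, without advancing time (a new reading comes with each control period).
- viewer.get_image(name): name is "scene" or "top"; returns a dict with "color" (400x640x3 uint8, red, green, blue), "fx", "fy", "cx", "cy" (pixels), "eye" and "rotation" of the camera in the world. Camera axes: x right, y down, z forward; pixel columns grow to the right and rows downward; lengths in m; the calibration is good to about 2 mm. A picture is of the moment at which its call begins. There is no depth.
- order.hand_in(): hands the job in, once; it reports no verdict.
Trained networks look in the newest picture that a camera, given by its name, has taken for a name from the list of things; names that differ only in an ending like _2 or _b are one class to them, and where a whole thing is asked for, a point or a joint stands for the part that bears it (a point fixed in the world has none). Each returns a list of dicts, best first, with "confidence" (0 to 1); they miss things now and then, are a little off and sometimes report something else, mostly with a low value. They report only what shows in the picture. A call takes as long as a camera call. They do not tell look-alikes from the thing itself.
- models.trace(camera, query): "mask" (400x640 bool, what is visible of it) and "box" ([left, top, right, bottom] in pixels, round what is visible of it).
The state is a dict: "time": time; "joint_positions": joint angles; "qvel": joint speeds; "joint_torque": joint torques, N m; "tool_pos": TCP position; "eef_rot": TCP orientation; "force": force on the tool from outside, world axes, zero at the start; "ft_torque": the same for the moment, N m; "width": finger opening in m.
Only numpy, scipy, OpenCV 4.12 (cv2) and the standard library are available. Lean on these libraries where they do the work, as an engineer would, in place of code of your own. Each camera call takes 0.05 s, during which the arm holds its last target.

## Working session

There is one attempt and no reset: what is moved stays moved. The work goes in short steps, Python scripts to look and compute and a tool call to move; the robot and the scene stay as the last step left them, time stands still between calls to the robot, and variables do not carry over. Pictures are saved under pics/ and viewed, and the job is handed in when it is done.

Besides the shell and the picture viewer there is one more tool, called after "Request:" by a JSON object that holds its "name" and its "arguments". send_rows: Moves the arm, as the interface text tells. Its arguments: {"type":"object","properties":{"moves":{"type":"array"}},"required":["moves"]}

```bash
mkdir -p pics
python3 - <<'E'
from bench import readout, viewer
import cv2
s=readout.state(); print(s)
for n in ("scene","top"):
    d=viewer.get_image(n); cv2.imwrite(f"pics/{n}0.png",d["color"][:,:,::-1]); print(n,d["fx"],d["fy"],d["cx"],d["cy"],d["eye"],d["rotation"])
E
```

```text
{'time': 0.0, 'joint_positions': array([-7.46573803e+01,  1.80042114e+01, -2.75351541e+00,  6.93378653e+01,
       -1.11076624e-03,  8.99997300e+01]), 'qvel': array([-0.09044975,  0.09543873,  0.01659102,  0.00284924, -0.03854506,
       -0.07269131]), 'joint_torque': array([-5.54654762e-04, -5.39588428e+01,  3.39749694e+01,  1.94658124e-02,
        2.16287805e-05, -5.34495371e-06]), 'tool_pos': array([ 0.1586807 , -0.57835989,  0.40383954]), 'eef_rot': array([[ 2.64594642e-01, -4.60137217e-04,  9.64359613e-01],
       [-9.64358280e-01,  1.60380608e-03,  2.64595041e-01],
       [-1.66839584e-03, -9.99998608e-01, -1.93786399e-05]]), 'force': array([-0.61776131, -0.41692025, -0.8635189 ]), 'ft_torque': array([ 0.0048813 , -0.02366683, -0.0785928 ]), 'width': 0.08516334087357845}
scene 407.2596248009656 407.2596248009656 323.68895629237727 199.9311359820182 [1.02873687 0.3902534  0.91785103] [[-0.60842455  0.66368608 -0.43513256]
 [ 0.79357314  0.51419809 -0.32533366]
 [ 0.00782491 -0.5432505  -0.83953419]]
top 399.8938654882137 399.8938654882137 327.4611201969138 206.03762490018303 [0.51004333 0.05847084 1.25262718] [[ 0.01847552 -0.99678496  0.0779641 ]
 [-0.9996983  -0.01715457  0.017579  ]
 [-0.01618504 -0.07826536 -0.99680117]]
```

View pics/scene0.png

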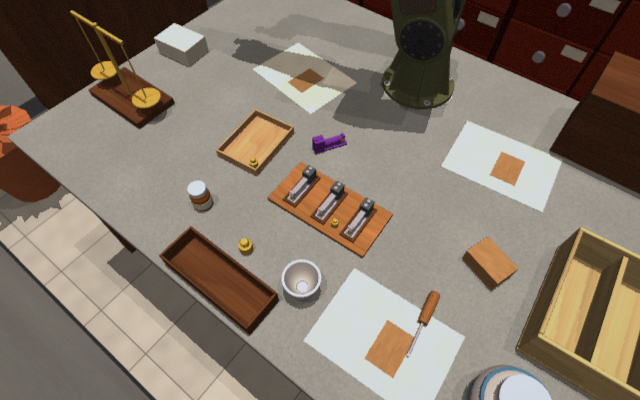

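View pics/top0.png

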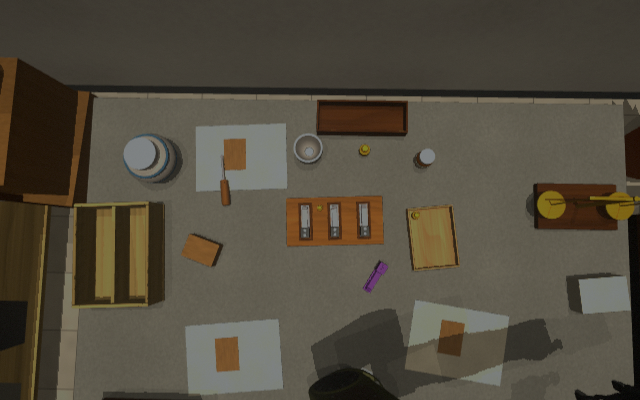

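```bash
cat > h.py <<'E'
import numpy as np, cv2
from bench import readout, viewer, models
def cam(n):
    d=viewer.get_image(n); return d
def proj(d,P):
    P=np.atleast_2d(P); c=(P-np.array(d["eye"]))@np.array(d["rotation"])
    return np.c_[d["cx"]+d["fx"]*c[:,0]/c[:,2], d["cy"]+d["fy"]*c[:,1]/c[:,2]]
def back(d,uv,z):
    uv=np.atleast_2d(uv).astype(float)
    r=np.c_[(uv[:,0]-d["cx"])/d["fx"],(uv[:,1]-d["cy"])/d["fy"],np.ones(len(uv))]@np.array(d["rotation"]).T
    e=np.array(d["eye"]); t=(z-e[2])/r[:,2]
    return e+t[:,None]*r
E
python3 - <<'E'
from h import *
for n in("scene","top"):
    d=cam(n)
    for q in("rack","tray","catch_a","leaf_a","nose_a","weight_small","weight_mid","stop_a"):
        for r in models.trace(n,q)[:6]:
            m=r["mask"]; np.save(f"m_{n}_{q}.npy",m) if r is models else None
            rect=cv2.minAreaRect(np.argwhere(m)[:,::-1].astype(np.float32)); 
            print(n,q,round(r["confidence"],2),np.round(r["box"]),m.sum(),np.round(cv2.boxPoints(rect),1).tolist() if q in("rack","tray","catch_a") else "")
d=cam("top"); c=d["color"][185:285,275:475,::-1]; cv2.imwrite("pics/t1.png",cv2.resize(c,None,fx=4,fy=4,interpolation=cv2.INTER_CUBIC))
d=cam("scene"); c=d["color"][95:260,205:405,::-1]; cv2.imwrite("pics/s1.png",cv2.resize(c,None,fx=3.6,fy=3.6,interpolation=cv2.INTER_CUBIC))
E
```

```text
scene rack 0.73 [270. 159. 391. 260.] 4183 [[267.0, 198.60000610351562], [295.6000061035156, 152.5], [393.0, 212.8000030517578], [364.29998779296875, 259.0]]
scene tray 0.94 [213. 108. 293. 176.] 2764 [[213.8000030517578, 151.39999389648438], [259.8999938964844, 97.5999984741211], [296.3999938964844, 128.89999389648438], [250.3000030517578, 182.6999969482422]]
scene catch_a 0.98 [344. 197. 372. 238.] 497 [[342.70001220703125, 233.1999969482422], [365.1000061035156, 195.5], [376.3999938964844, 202.1999969482422], [354.0, 240.0]]
scene catch_a 0.93 [291. 165. 319. 203.] 482 [[285.1000061035156, 197.5], [307.5, 163.10000610351562], [320.0, 171.3000030517578], [297.70001220703125, 205.6999969482422]]
scene catch_a 0.65 [311. 135. 348. 155.] 467 [[308.3999938964844, 137.1999969482422], [340.20001220703125, 126.5999984741211], [345.8999938964844, 143.6999969482422], [314.1000061035156, 154.3000030517578]]
scene catch_a 0.62 [317. 180. 344. 221.] 514 [[312.79998779296875, 214.1999969482422], [336.5, 178.6999969482422], [348.5, 186.6999969482422], [324.79998779296875, 222.1999969482422]]
sce
[... 1515 characters left out ...]
0.0, 206.0], [309.0, 206.0], [309.0, 237.0], [300.0, 237.0]]
top leaf_a 0.62 [302. 210. 305. 226.] 91 
top leaf_a 0.57 [360. 206. 368. 228.] 97 
top leaf_a 0.46 [369. 273. 378. 295.] 103 
top leaf_a 0.16 [327. 203. 337. 239.] 278 
top nose_a 0.68 [362. 206. 366. 228.] 94 
top nose_a 0.67 [327. 204. 340. 226.] 131 
top nose_a 0.57 [303. 204. 305. 224.] 71 
top nose_a 0.54 [369. 273. 380. 295.] 99 
top nose_a 0.3 [415. 150. 435. 168.] 301 
top nose_a 0.15 [292. 135. 323. 164.] 718 
top weight_mid 0.43 [410. 212. 418. 221.] 32 
top stop_a 0.8 [357. 204. 371. 238.] 302 
top stop_a 0.64 [365. 265. 387. 294.] 252 
top stop_a 0.63 [328. 206. 339. 239.] 285 
top stop_a 0.51 [298. 203. 312. 239.] 278
```

```bash
ls -la pics
```

```text
total 1448
drwxr-xr-x 2 agent agent   4096 Dec  6 04:54 .
drwxr-xr-x 3 agent agent   4096 Dec  6 04:53 ..
-rw-r--r-- 1 agent agent 453525 Dec  6 04:54 s1.png
-rw-r--r-- 1 agent agent 405134 Dec  6 04:53 scene0.png
-rw-r--r-- 1 agent agent 289701 Dec  6 04:54 t1.png
-rw-r--r-- 1 agent agent 319684 Dec  6 04:53 top0.png
```

View pics/t1.png

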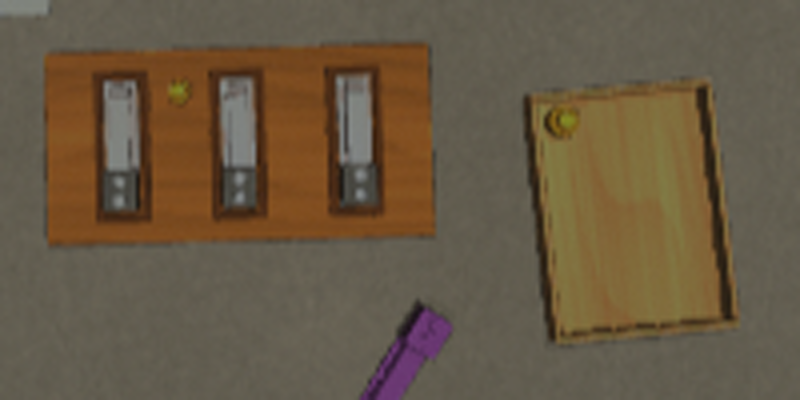

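View pics/s1.png

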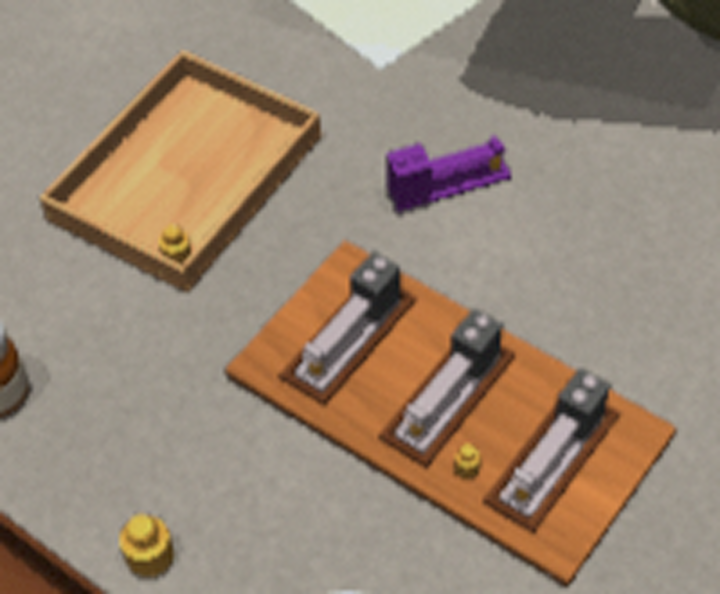

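```bash
cat > fit.py <<'E'
from h import *
from scipy.optimize import least_squares
T=cam("top"); S=cam("scene")
tu=lambda L:(np.array(L)+.5)/4-.5+[275,185]
su=lambda L:(np.array(L)+.5)/3.6-.5+[205,95]
def fit(hx,hy,z,t,s,x0):
    loc=np.array([[hx,hy],[hx,-hy],[-hx,-hy],[-hx,hy]])
    def W(p):
        c,sn=np.cos(p[2]),np.sin(p[2]); return np.c_[loc@np.array([[c,sn],[-sn,c]])+p[:2],np.full(4,z)]
    out=[]
    for a,b in((1,1),(1,0),(0,1)):
        f=lambda p:np.r_[a*(proj(T,W(p))-t).ravel(),b*(proj(S,W(p))-s).ravel()]
        r=least_squares(f,x0); print(np.round(r.x[:2]*1000,1),np.degrees(r.x[2]).round(2),np.abs(r.fun).max().round(2)); out.append(r.x)
    return out[0]
# corner order: (+x,+y),(+x,-y),(-x,-y),(-x,+y)
R=fit(.075,.15,.012,tu([(47,52),(430,43),(434,236),(48,244)]),su([(568,577),(228,370),(347,241),(676,430)]),[.6,0,0])
Y=fit(.095,.07,.028,tu([(526,95),(710,79),(738,325),(553,343)]),su([(186,274),(43,200),(183,52),(320,118)]),[.6,-.2,0])
# block top centres
print("blk top",np.round(back(T,tu([(120,190),(240,188),(360,185)]),.058)*1000,1).tolist())
print("blk scn",np.round(back(S,su([(582,387),(478,325),(375,269)]),.058)*1000,1).tolist())
c,s=np.cos(R[2]),np.sin(R[2]); M=np.array([[c,-s],[s,c]])
for y in(.09,0,-.09):
    print("pocket",np.round((M@[0,y]+R[:2])*1000,1),"block",np.round((M@[-.035,y]+R[:2])*1000,1),"nose",np.round((M@[.04,y]+R[:2])*1000,1))
np.save("pose.npy",[R,Y])
for d,n,(o,k) in((T,"tv",((275,185),4)),(S,"sv",((205,95),3.6))):
    im=cv2.resize(d["color"][o[1]:o[1]+(100 if n=="tv" else 165),o[0]:o[0]+200,::-1],None,fx=k,fy=k,interpolation=cv2.INTER_CUBIC)
    for y in(.09,0,-.09):
        for x,z in((-.05,.058),(-.02,.058),(.04,.047)):
            q=[];
            for dy in(-.013,.013) if z>.05 else(-.007,.007):
                q.append(np.r_[M@[x,y+dy]+R[:2],z])
            q=(proj(d,q)-o+.5)*k-.5
            cv2.line(im,tuple(np.int32(q[0])),tuple(np.int32(q[1])),(0,255,0),1)
    cv2.imwrite(f"pics/{n}.png",im)
E
python3 fit.py
```

```text
[562.5  59.5] 2.33 1.32
[562.6  57.8] 2.17 0.51
[562.6  60.9] 2.47 1.55
[ 517.7 -239.7] 6.49 1.25
[ 516.7 -241.2] 6.26 0.49
[ 519.4 -237.5] 6.72 0.79
blk top [[524.2, 146.2, 58.0], [527.3, 56.8, 58.0], [531.2, -32.5, 58.0]]
blk scn [[522.8, 145.6, 58.0], [524.8, 57.0, 58.0], [530.8, -32.6, 58.0]]
pocket [558.9 149.4] block [523.9 148. ] nose [598.8 151. ]
pocket [562.5  59.5] block [527.5  58.1] nose [602.5  61.1]
pocket [566.2 -30.4] block [531.2 -31.9] nose [606.1 -28.8]
```

View pics/tv.png

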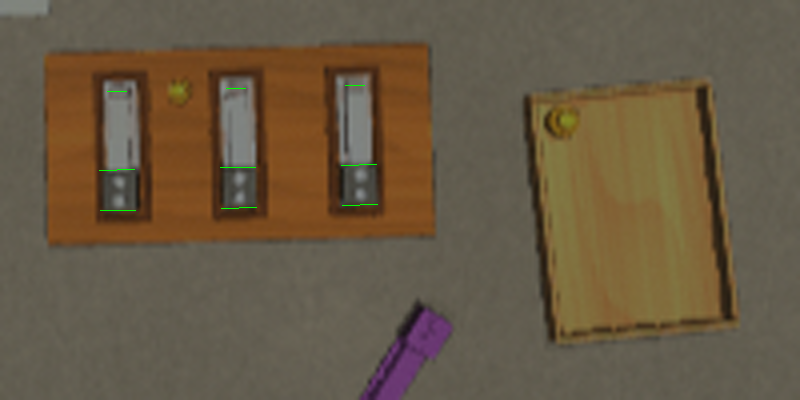

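View pics/sv.png

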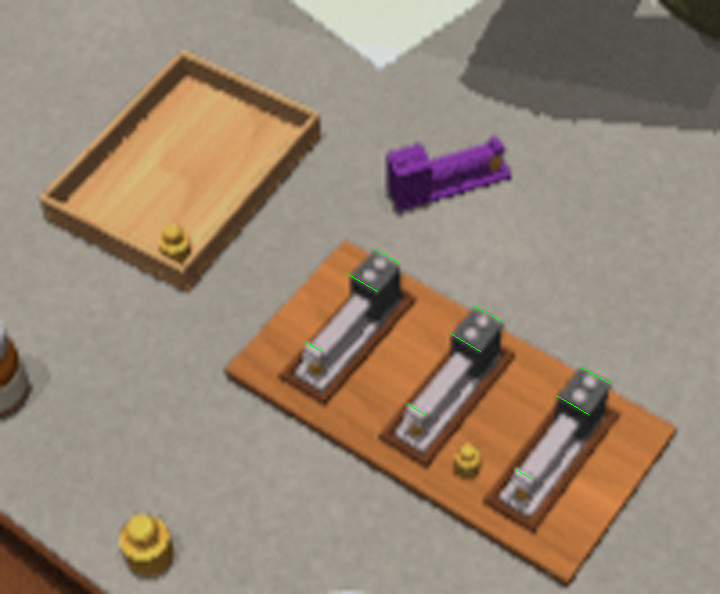

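Request:
{"name": "send_rows", "arguments": {"moves": [{"jaw": 255,"x": 0,"y": 0,"z": 0,"twist": 0.1},{"jaw": 255,"x": 0,"y": 0,"z": 0,"twist": 0.1},{"jaw": 255,"x": 0,"y": 0,"z": 0,"twist": 0.1}]}}

```text
time: 1.5
tool_pos: [0.1587, -0.5786, 0.4047]
eef_rot: [[0.169, -0.0, 0.986], [-0.986, 0.0, 0.169], [-0.0, -1.0, 0.0]]
force: [0.1, 0.1, -0.5]
width: 0.044
```

```bash
python3 -c "
from h import *
s=readout.state();print(s['joint_positions'],s['eef_rot'],s['force'],s['width'])"
```

```text
[-7.46579010e+01  1.79634310e+01 -2.69792342e+00  6.93403626e+01
  3.52993814e-04  9.56068498e+01] [[ 1.69095768e-01 -1.98781226e-06  9.85599625e-01]
 [-9.85599625e-01  3.05307484e-05  1.69095768e-01]
 [-3.04272248e-05 -1.00000000e+00  3.20343332e-06]] [ 0.11549188  0.07762335 -0.50695626] 0.04403242100819401
```

Request:
{"name": "send_rows", "arguments": {"moves": [{"jaw": 255,"x": -386,"y": 0,"z": 334,"twist": -1.6},{"jaw": 255,"x": -386,"y": 0,"z": 334,"twist": -1.6},{"jaw": 255,"x": -386,"y": 0,"z": 334,"twist": -1.6},{"jaw": 255,"x": -386,"y": 0,"z": 334,"twist": -1.6},{"jaw": 255,"x": -386,"y": 0,"z": 334,"twist": -1.6},{"jaw": 255,"x": -386,"y": 0,"z": 334,"twist": -1.6},{"jaw": 255,"x": -386,"y": 0,"z": 334,"twist": -1.6},{"jaw": 255,"x": -386,"y": 0,"z": 334,"twist": -1.6},{"jaw": 255,"x": -386,"y": 0,"z": 334,"twist": -1.6},{"jaw": 255,"x": -386,"y": 0,"z": 334,"twist": -1.6},{"jaw": 255,"x": -386,"y": 0,"z": 334,"twist": -1.6},{"jaw": 255,"x": -386,"y": 0,"z": 334,"twist": -1.6}]}}

```text
time: 2.7
tool_pos: [0.4244, -0.1406, 0.4048]
eef_rot: [[0.979, 0.0, -0.201], [0.201, -0.0, 0.979], [0.0, -1.0, -0.0]]
force: [-1.1, -0.2, 0.2]
width: 0.0002
```

```bash
cat >> h.py <<'E'
def plan(tx,ty,yawdeg,tz=None):
    s=readout.state(); R=np.array(s['eef_rot']); p=np.array(s['tool_pos'])
    d=np.array([tx,ty,p[2] if tz is None else tz])-p
    yaw=np.degrees(np.arctan2(R[1,0],R[0,0])); e=(yawdeg-yaw+180)%360-180
    print("t",s['time'],"pos",p.round(4),"yaw",yaw.round(2),"F",s['force'].round(2),"w",round(s['width'],4),"q",s['joint_positions'].round(1))
    print("tool shift mm",(R.T@d*1000).round(1),"twist",-np.radians(e).round(4))
E
python3 -c "
from h import *
plan(.599,.149,92.3,.26)"
```

```text
t 2.7 pos [ 0.4244 -0.1406  0.4048] yaw 11.62 F [-1.13 -0.17  0.2 ] w 0.0002 q [-18.3   1.5 -22.5  66.    0.   60.1]
tool shift mm [229.3 144.9 248.5] twist -1.4081
```

Request:
{"name": "send_rows", "arguments": {"moves": [{"jaw": 255,"x": 229,"y": 100,"z": 248,"twist": -1.408},{"jaw": 255,"x": 229,"y": 100,"z": 248,"twist": -1.408},{"jaw": 255,"x": 229,"y": 100,"z": 248,"twist": -1.408},{"jaw": 255,"x": 229,"y": 100,"z": 248,"twist": -1.408},{"jaw": 255,"x": 229,"y": 100,"z": 248,"twist": -1.408},{"jaw": 255,"x": 229,"y": 100,"z": 248,"twist": -1.408},{"jaw": 255,"x": 229,"y": 100,"z": 248,"twist": -1.408},{"jaw": 255,"x": 229,"y": 100,"z": 248,"twist": -1.408},{"jaw": 255,"x": 229,"y": 100,"z": 248,"twist": -1.408},{"jaw": 255,"x": 229,"y": 100,"z": 248,"twist": -1.408},{"jaw": 255,"x": 229,"y": 150,"z": 248,"twist": -1.408},{"jaw": 255,"x": 229,"y": 150,"z": 248,"twist": -1.408}]}}

```text
time: 3.9
tool_pos: [0.5971, 0.1435, 0.2495]
eef_rot: [[-0.031, -0.009, -0.999], [1.0, -0.003, -0.031], [-0.002, -1.0, 0.009]]
force: [-1.4, -0.1, -0.3]
width: -0.0003
```

```bash
python3 -c "
from h import *
plan(.599,.149,92.3,.23)
d=cam('scene');cv2.imwrite('pics/s2.png',cv2.resize(d['color'][90:290,230:430,::-1],None,fx=3,fy=3))
d=cam('top');cv2.imwrite('pics/t2.png',cv2.resize(d['color'][150:270,250:450,::-1],None,fx=4,fy=4))"
```

```text
t 3.9 pos [0.5971 0.1435 0.2495] yaw 91.78 F [-1.38 -0.07 -0.3 ] w -0.0003 q [ 13.5  25.5 -12.9  52.1  -0.   11.7]
tool shift mm [ 5.5 19.5 -2.2] twist -0.0091
```

View pics/s2.png

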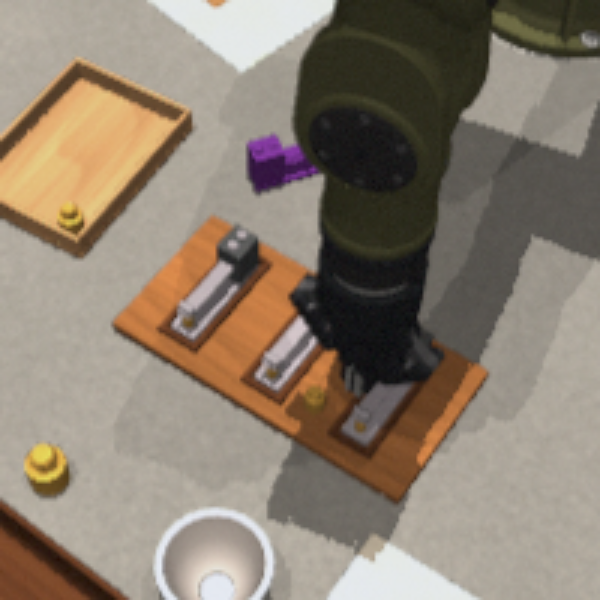

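View pics/t2.png

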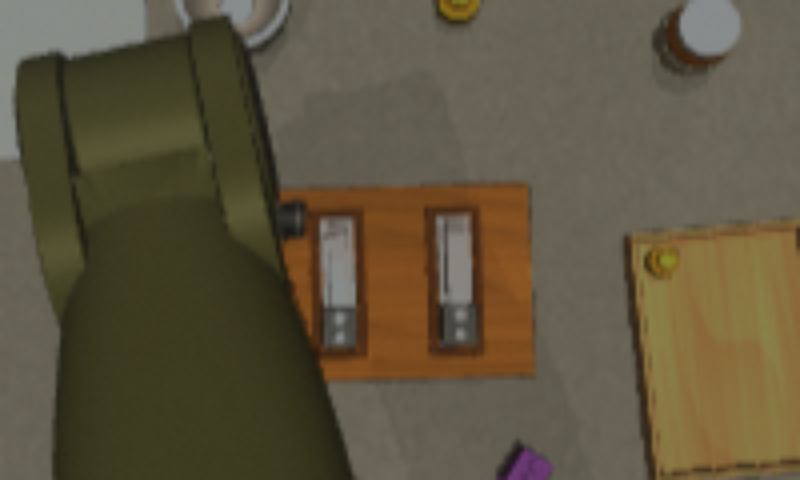

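Request:
{"name": "send_rows", "arguments": {"moves": [{"jaw": 255,"x": 0,"y": 15,"z": 0,"twist": 0},{"jaw": 255,"x": 0,"y": 20,"z": 0,"twist": 0},{"jaw": 255,"x": 0,"y": 20,"z": 0,"twist": 0},{"jaw": 255,"x": 0,"y": 20,"z": 0,"twist": 0}]}}

```text
time: 4.4
tool_pos: [0.6001, 0.1456, 0.2359]
eef_rot: [[-0.034, 0.001, -0.999], [0.999, 0.0, -0.034], [0.0, -1.0, -0.001]]
force: [-1.1, 0.1, 0.4]
width: 0.0003
```

```bash
python3 -c "
from h import *
plan(.599,.149,92.3,.22)"
```

```text
t 4.4 pos [0.6001 0.1456 0.2359] yaw 91.93 F [-1.11  0.06  0.4 ] w 0.0003 q [ 13.6  26.2 -13.7  50.   -0.   11.7]
tool shift mm [ 3.4 15.9  1. ] twist -0.0064
```

Request:
{"name": "send_rows", "arguments": {"moves": [{"jaw": 255,"x": 3,"y": 6,"z": 0,"twist": -0.006},{"jaw": 255,"x": 3,"y": 12,"z": 0,"twist": -0.006},{"jaw": 255,"x": 3,"y": 12,"z": 0,"twist": -0.006},{"jaw": 255,"x": 3,"y": 12,"z": 0,"twist": -0.006},{"jaw": 255,"x": 3,"y": 12,"z": 0,"twist": -0.006}]}}

```text
time: 4.9
tool_pos: [0.5995, 0.1488, 0.2227]
eef_rot: [[-0.04, -0.0, -0.999], [0.999, -0.0, -0.04], [-0.0, -1.0, 0.0]]
force: [0.6, -0.4, -0.4]
width: 0.0001
```

Request:
{"name": "send_rows", "arguments": {"moves": [{"jaw": 255,"x": 0,"y": 1,"z": 0,"twist": 0},{"jaw": 255,"x": 0,"y": 2,"z": 0,"twist": 0},{"jaw": 255,"x": 0,"y": 3,"z": 0,"twist": 0},{"jaw": 255,"x": 0,"y": 3,"z": 0,"twist": 0}]}}

```text
time: 5.3
tool_pos: [0.5996, 0.1488, 0.2197]
eef_rot: [[-0.04, 0.0, -0.999], [0.999, 0.0, -0.04], [-0.0, -1.0, -0.0]]
force: [0.7, -0.0, 0.8]
width: 0.0001
```

Request:
{"name": "send_rows", "arguments": {"moves": [{"jaw": 255,"x": 0,"y": 1,"z": 0,"twist": 0},{"jaw": 255,"x": 0,"y": 2,"z": 0,"twist": 0},{"jaw": 255,"x": 0,"y": 3,"z": 0,"twist": 0},{"jaw": 255,"x": 0,"y": 3,"z": 0,"twist": 0}]}}

```text
time: 5.7
tool_pos: [0.5997, 0.1488, 0.2168]
eef_rot: [[-0.04, 0.001, -0.999], [0.999, 0.0, -0.04], [0.0, -1.0, -0.001]]
force: [0.8, -0.7, 2.9]
width: -0.0003
```

Request:
{"name": "send_rows", "arguments": {"moves": [{"jaw": 255,"x": 0,"y": 1,"z": 0,"twist": 0},{"jaw": 255,"x": 0,"y": 2,"z": 0,"twist": 0},{"jaw": 255,"x": 0,"y": 3,"z": 0,"twist": 0},{"jaw": 255,"x": 0,"y": 3,"z": 0,"twist": 0}]}}

```text
time: 6.1
tool_pos: [0.5998, 0.1488, 0.2139]
eef_rot: [[-0.04, 0.001, -0.999], [0.999, 0.0, -0.04], [0.0, -1.0, -0.001]]
force: [0.2, 0.1, 4.1]
width: 0.0002
```

Request:
{"name": "send_rows", "arguments": {"moves": [{"jaw": 255,"x": 0,"y": 0.5,"z": 0,"twist": 0},{"jaw": 255,"x": 0,"y": 1,"z": 0,"twist": 0},{"jaw": 255,"x": 0,"y": 1,"z": 0,"twist": 0}]}}

```text
time: 6.4
tool_pos: [0.5998, 0.1488, 0.2129]
eef_rot: [[-0.04, 0.001, -0.999], [0.999, 0.0, -0.04], [0.0, -1.0, -0.001]]
force: [1.7, -0.5, 5.5]
width: 0.0001
```

Request:
{"name": "send_rows", "arguments": {"moves": [{"jaw": 255,"x": 0,"y": 0.5,"z": 0,"twist": 0},{"jaw": 255,"x": 0,"y": 1,"z": 0,"twist": 0},{"jaw": 255,"x": 0,"y": 1,"z": 0,"twist": 0}]}}

```text
time: 6.7
tool_pos: [0.5998, 0.1488, 0.2119]
eef_rot: [[-0.04, 0.001, -0.999], [0.999, 0.0, -0.04], [0.0, -1.0, -0.001]]
force: [1.1, -0.5, 5.4]
width: 0.0002
```

Request:
{"name": "send_rows", "arguments": {"moves": [{"jaw": 255,"x": 0,"y": 0.5,"z": 0,"twist": 0},{"jaw": 255,"x": 0,"y": 0.5,"z": 0,"twist": 0}]}}

```text
time: 6.9
tool_pos: [0.5997, 0.1488, 0.2114]
eef_rot: [[-0.04, 0.001, -0.999], [0.999, 0.0, -0.04], [0.0, -1.0, -0.001]]
force: [1.0, -0.3, 5.2]
width: -0.0002
```

Request:
{"name": "send_rows", "arguments": {"moves": [{"jaw": 255,"x": 0,"y": 0.5,"z": 0,"twist": 0},{"jaw": 255,"x": 0,"y": 0.5,"z": 0,"twist": 0}]}}

```text
time: 7.1
tool_pos: [0.5998, 0.1488, 0.2111]
eef_rot: [[-0.04, 0.001, -0.999], [0.999, 0.0, -0.04], [0.0, -1.0, -0.001]]
force: [0.6, -0.8, 8.0]
width: 0.0001
```

Request:
{"name": "send_rows", "arguments": {"moves": [{"jaw": 255,"x": 0,"y": 0.2,"z": 0,"twist": 0},{"jaw": 255,"x": 0,"y": 0.2,"z": 0,"twist": 0}]}}

```text
time: 7.3
tool_pos: [0.5998, 0.1488, 0.211]
eef_rot: [[-0.04, 0.001, -0.999], [0.999, 0.0, -0.04], [0.0, -1.0, -0.001]]
force: [0.5, -0.4, 7.8]
width: 0.0001
```

Request:
{"name": "send_rows", "arguments": {"moves": [{"jaw": 255,"x": 0,"y": 0.2,"z": 0,"twist": 0},{"jaw": 255,"x": 0,"y": 0.2,"z": 0,"twist": 0}]}}

```text
time: 7.5
tool_pos: [0.5997, 0.1488, 0.211]
eef_rot: [[-0.04, 0.001, -0.999], [0.999, 0.0, -0.04], [0.0, -1.0, -0.001]]
force: [0.2, 0.3, 8.3]
width: -0.0002
```

Request:
{"name": "send_rows", "arguments": {"moves": [{"jaw": 255,"x": 0,"y": 0.3,"z": 0,"twist": 0},{"jaw": 255,"x": 0,"y": 0.3,"z": 0,"twist": 0},{"jaw": 255,"x": 0,"y": 0.3,"z": 0,"twist": 0}]}}

```text
time: 7.8
tool_pos: [0.5998, 0.1488, 0.2108]
eef_rot: [[-0.04, 0.001, -0.999], [0.999, 0.0, -0.04], [0.0, -1.0, -0.001]]
force: [-1.0, -1.3, 10.7]
width: -0.0
```

Request:
{"name": "send_rows", "arguments": {"moves": [{"jaw": 255,"x": 0,"y": -6,"z": 0,"twist": 0},{"jaw": 255,"x": 0,"y": -14,"z": 0,"twist": 0},{"jaw": 255,"x": 0,"y": -32,"z": 0,"twist": 0},{"jaw": 255,"x": -45,"y": -32,"z": 0,"twist": 0},{"jaw": 255,"x": -89,"y": -32,"z": 1,"twist": 0},{"jaw": 255,"x": -89,"y": -32,"z": 1,"twist": 0},{"jaw": 255,"x": -89,"y": -32,"z": 1,"twist": 0},{"jaw": 255,"x": -89,"y": -20,"z": 1,"twist": 0},{"jaw": 255,"x": -89,"y": -12,"z": 1,"twist": 0},{"jaw": 255,"x": -89,"y": -12,"z": 1,"twist": 0},{"jaw": 255,"x": -89,"y": -12,"z": 1,"twist": 0}]}}

```text
time: 8.9
tool_pos: [0.6017, 0.0606, 0.2212]
eef_rot: [[-0.041, -0.002, -0.999], [0.999, -0.0, -0.041], [-0.0, -1.0, 0.002]]
force: [0.9, 0.6, 0.6]
width: -0.0001
```

```bash
python3 -c "
from h import *
plan(.602,.06,92.3,.22)"
```

```text
t 8.9 pos [0.6017 0.0606 0.2212] yaw 92.37 F [0.86 0.56 0.57] w -0.0001 q [  5.7  26.  -16.4  47.7   0.    3.4]
tool shift mm [-0.6  1.2 -0.3] twist 0.0013
```

Request:
{"name": "send_rows", "arguments": {"moves": [{"jaw": 255,"x": 0,"y": 1,"z": 0,"twist": 0},{"jaw": 255,"x": 0,"y": 2,"z": 0,"twist": 0},{"jaw": 255,"x": 0,"y": 3,"z": 0,"twist": 0},{"jaw": 255,"x": 0,"y": 3,"z": 0,"twist": 0}]}}

```text
time: 9.3
tool_pos: [0.6023, 0.0599, 0.2192]
eef_rot: [[-0.04, 0.001, -0.999], [0.999, 0.0, -0.04], [0.0, -1.0, -0.001]]
force: [0.3, 1.0, 0.7]
width: -0.0001
```

Request:
{"name": "send_rows", "arguments": {"moves": [{"jaw": 255,"x": 0,"y": 1,"z": 0,"twist": 0},{"jaw": 255,"x": 0,"y": 2,"z": 0,"twist": 0},{"jaw": 255,"x": 0,"y": 3,"z": 0,"twist": 0},{"jaw": 255,"x": 0,"y": 3,"z": 0,"twist": 0}]}}

```text
time: 9.7
tool_pos: [0.6024, 0.0599, 0.2163]
eef_rot: [[-0.04, 0.001, -0.999], [0.999, 0.0, -0.04], [0.0, -1.0, -0.001]]
force: [0.4, 1.3, 2.7]
width: 0.0002
```

Request:
{"name": "send_rows", "arguments": {"moves": [{"jaw": 255,"x": 0,"y": 1,"z": 0,"twist": 0},{"jaw": 255,"x": 0,"y": 2,"z": 0,"twist": 0},{"jaw": 255,"x": 0,"y": 3,"z": 0,"twist": 0},{"jaw": 255,"x": 0,"y": 3,"z": 0,"twist": 0}]}}

```text
time: 10.1
tool_pos: [0.6025, 0.0599, 0.2132]
eef_rot: [[-0.04, 0.001, -0.999], [0.999, 0.0, -0.04], [0.0, -1.0, -0.001]]
force: [1.4, 1.4, 5.0]
width: -0.0001
```

Request:
{"name": "send_rows", "arguments": {"moves": [{"jaw": 255,"x": 0,"y": 0.5,"z": 0,"twist": 0},{"jaw": 255,"x": 0,"y": 1,"z": 0,"twist": 0},{"jaw": 255,"x": 0,"y": 1,"z": 0,"twist": 0}]}}

```text
time: 10.4
tool_pos: [0.6024, 0.0599, 0.2123]
eef_rot: [[-0.04, 0.001, -0.999], [0.999, 0.0, -0.04], [0.0, -1.0, -0.001]]
force: [1.8, 0.8, 4.8]
width: -0.0001
```

Request:
{"name": "send_rows", "arguments": {"moves": [{"jaw": 255,"x": 0,"y": 0.5,"z": 0,"twist": 0},{"jaw": 255,"x": 0,"y": 0.5,"z": 0,"twist": 0}]}}

```text
time: 10.6
tool_pos: [0.6024, 0.0599, 0.2119]
eef_rot: [[-0.04, 0.001, -0.999], [0.999, 0.0, -0.04], [0.0, -1.0, -0.001]]
force: [1.7, 1.5, 5.9]
width: -0.0001
```

Similar stiffness; continue in half-millimetre steps.

Request:
{"name": "send_rows", "arguments": {"moves": [{"jaw": 255,"x": 0,"y": 0.5,"z": 0,"twist": 0},{"jaw": 255,"x": 0,"y": 0.5,"z": 0,"twist": 0}]}}

```text
time: 10.8
tool_pos: [0.6024, 0.0599, 0.2114]
eef_rot: [[-0.04, 0.001, -0.999], [0.999, 0.0, -0.04], [0.0, -1.0, -0.001]]
force: [1.2, 0.6, 5.2]
width: -0.0
```

Request:
{"name": "send_rows", "arguments": {"moves": [{"jaw": 255,"x": 0,"y": 0.5,"z": 0,"twist": 0},{"jaw": 255,"x": 0,"y": 0.5,"z": 0,"twist": 0}]}}

```text
time: 11.0
tool_pos: [0.6024, 0.0599, 0.211]
eef_rot: [[-0.04, 0.001, -0.999], [0.999, 0.0, -0.04], [0.0, -1.0, -0.001]]
force: [0.4, 1.3, 6.6]
width: -0.0001
```

Request:
{"name": "send_rows", "arguments": {"moves": [{"jaw": 255,"x": 0,"y": 0.5,"z": 0,"twist": 0},{"jaw": 255,"x": 0,"y": 0.5,"z": 0,"twist": 0}]}}

```text
time: 11.2
tool_pos: [0.6024, 0.0599, 0.2105]
eef_rot: [[-0.04, 0.001, -0.999], [0.999, 0.0, -0.04], [0.0, -1.0, -0.001]]
force: [0.6, 1.0, 7.3]
width: -0.0
```

Request:
{"name": "send_rows", "arguments": {"moves": [{"jaw": 255,"x": 0,"y": 0.5,"z": 0,"twist": 0},{"jaw": 255,"x": 0,"y": 0.5,"z": 0,"twist": 0}]}}

```text
time: 11.4
tool_pos: [0.6024, 0.0598, 0.21]
eef_rot: [[-0.04, 0.001, -0.999], [0.999, 0.0, -0.04], [0.0, -1.0, -0.001]]
force: [0.4, 1.6, 7.9]
width: 0.0002
```

Request:
{"name": "send_rows", "arguments": {"moves": [{"jaw": 255,"x": 0,"y": 0.5,"z": 0,"twist": 0},{"jaw": 255,"x": 0,"y": 0.5,"z": 0,"twist": 0}]}}

```text
time: 11.6
tool_pos: [0.6024, 0.0599, 0.2096]
eef_rot: [[-0.04, 0.001, -0.999], [0.999, 0.0, -0.04], [0.0, -1.0, -0.001]]
force: [1.4, 1.5, 7.0]
width: -0.0001
```

Request:
{"name": "send_rows", "arguments": {"moves": [{"jaw": 255,"x": 0,"y": 0.4,"z": 0,"twist": 0},{"jaw": 255,"x": 0,"y": 0.4,"z": 0,"twist": 0}]}}

```text
time: 11.8
tool_pos: [0.6024, 0.0599, 0.2093]
eef_rot: [[-0.04, 0.001, -0.999], [0.999, 0.0, -0.04], [0.0, -1.0, -0.001]]
force: [-0.5, 1.8, 7.9]
width: 0.0
```

Request:
{"name": "send_rows", "arguments": {"moves": [{"jaw": 255,"x": 0,"y": 0.4,"z": 0,"twist": 0},{"jaw": 255,"x": 0,"y": 0.4,"z": 0,"twist": 0}]}}

```text
time: 12.0
tool_pos: [0.6024, 0.0599, 0.2091]
eef_rot: [[-0.04, 0.001, -0.999], [0.999, 0.0, -0.04], [0.0, -1.0, -0.001]]
force: [-0.7, 1.0, 11.3]
width: -0.0001
```

Request:
{"name": "send_rows", "arguments": {"moves": [{"jaw": 255,"x": 0,"y": 0.3,"z": 0,"twist": 0},{"jaw": 255,"x": 0,"y": 0.3,"z": 0,"twist": 0}]}}

```text
time: 12.2
tool_pos: [0.6024, 0.0598, 0.209]
eef_rot: [[-0.04, 0.001, -0.999], [0.999, 0.0, -0.04], [0.0, -1.0, -0.001]]
force: [-1.4, 0.7, 12.1]
width: 0.0
```

Request:
{"name": "send_rows", "arguments": {"moves": [{"jaw": 255,"x": 0,"y": 0,"z": 0,"twist": 0},{"jaw": 255,"x": 0,"y": -6,"z": 0,"twist": 0},{"jaw": 255,"x": 0,"y": -14,"z": 0,"twist": 0},{"jaw": 255,"x": 0,"y": -32,"z": 0,"twist": 0},{"jaw": 255,"x": -45,"y": -32,"z": 0,"twist": 0},{"jaw": 255,"x": -90,"y": -32,"z": 0,"twist": 0},{"jaw": 255,"x": -90,"y": -32,"z": 0,"twist": 0},{"jaw": 255,"x": -90,"y": -32,"z": 0,"twist": 0},{"jaw": 255,"x": -90,"y": -20,"z": 0,"twist": 0},{"jaw": 255,"x": -90,"y": -14,"z": 0,"twist": 0},{"jaw": 255,"x": -90,"y": -14,"z": 0,"twist": 0},{"jaw": 255,"x": -90,"y": -14,"z": 0,"twist": 0}]}}

```text
time: 13.4
tool_pos: [0.6054, -0.0293, 0.2213]
eef_rot: [[-0.041, -0.001, -0.999], [0.999, 0.0, -0.041], [0.0, -1.0, 0.001]]
force: [-1.1, -0.1, 0.1]
width: -0.0003
```

Request:
{"name": "send_rows", "arguments": {"moves": [{"jaw": 255,"x": 0,"y": 1,"z": 0,"twist": 0},{"jaw": 255,"x": 0,"y": 2,"z": 0,"twist": 0},{"jaw": 255,"x": 0,"y": 3,"z": 0,"twist": 0},{"jaw": 255,"x": 0,"y": 3,"z": 0,"twist": 0}]}}

```text
time: 13.8
tool_pos: [0.6058, -0.0301, 0.219]
eef_rot: [[-0.04, 0.0, -0.999], [0.999, 0.0, -0.04], [0.0, -1.0, -0.0]]
force: [0.4, -0.7, 2.2]
width: -0.0001
```

Request:
{"name": "send_rows", "arguments": {"moves": [{"jaw": 255,"x": 0,"y": 1,"z": 0,"twist": 0},{"jaw": 255,"x": 0,"y": 2,"z": 0,"twist": 0},{"jaw": 255,"x": 0,"y": 3,"z": 0,"twist": 0},{"jaw": 255,"x": 0,"y": 3,"z": 0,"twist": 0}]}}

```text
time: 14.2
tool_pos: [0.6059, -0.0301, 0.216]
eef_rot: [[-0.04, 0.001, -0.999], [0.999, 0.0, -0.04], [0.0, -1.0, -0.001]]
force: [0.2, 0.3, 1.9]
width: 0.0003
```

Request:
{"name": "send_rows", "arguments": {"moves": [{"jaw": 255,"x": 0,"y": 1,"z": 0,"twist": 0},{"jaw": 255,"x": 0,"y": 2,"z": 0,"twist": 0},{"jaw": 255,"x": 0,"y": 3,"z": 0,"twist": 0},{"jaw": 255,"x": 0,"y": 3,"z": 0,"twist": 0}]}}

```text
time: 14.6
tool_pos: [0.6059, -0.0301, 0.2129]
eef_rot: [[-0.04, 0.0, -0.999], [0.999, -0.0, -0.04], [-0.0, -1.0, -0.0]]
force: [1.5, 0.3, 2.6]
width: -0.0001
```

Softer: 2.6 N where the others gave about 5. Continue to the stop.

Request:
{"name": "send_rows", "arguments": {"moves": [{"jaw": 255,"x": 0,"y": 0.5,"z": 0,"twist": 0},{"jaw": 255,"x": 0,"y": 1,"z": 0,"twist": 0},{"jaw": 255,"x": 0,"y": 1,"z": 0,"twist": 0}]}}

```text
time: 14.9
tool_pos: [0.6059, -0.0301, 0.212]
eef_rot: [[-0.04, 0.0, -0.999], [0.999, -0.0, -0.04], [-0.0, -1.0, -0.0]]
force: [1.5, 1.1, 2.7]
width: -0.0
```

Request:
{"name": "send_rows", "arguments": {"moves": [{"jaw": 255,"x": 0,"y": 0.5,"z": 0,"twist": 0},{"jaw": 255,"x": 0,"y": 0.5,"z": 0,"twist": 0}]}}

```text
time: 15.1
tool_pos: [0.6059, -0.0301, 0.2115]
eef_rot: [[-0.04, 0.0, -0.999], [0.999, 0.0, -0.04], [0.0, -1.0, -0.0]]
force: [2.1, 0.2, 3.6]
width: 0.0002
```

Request:
{"name": "send_rows", "arguments": {"moves": [{"jaw": 255,"x": 0,"y": 0.5,"z": 0,"twist": 0},{"jaw": 255,"x": 0,"y": 0.5,"z": 0,"twist": 0}]}}

```text
time: 15.3
tool_pos: [0.6058, -0.0301, 0.2109]
eef_rot: [[-0.04, 0.0, -0.999], [0.999, -0.0, -0.04], [-0.0, -1.0, -0.0]]
force: [2.1, 0.9, 4.1]
width: 0.0005
```

Request:
{"name": "send_rows", "arguments": {"moves": [{"jaw": 255,"x": 0,"y": 0.5,"z": 0,"twist": 0},{"jaw": 255,"x": 0,"y": 0.5,"z": 0,"twist": 0}]}}

```text
time: 15.5
tool_pos: [0.6058, -0.0301, 0.2105]
eef_rot: [[-0.04, 0.0, -0.999], [0.999, -0.0, -0.04], [-0.0, -1.0, -0.0]]
force: [2.5, 0.6, 3.6]
width: -0.0002
```

Request:
{"name": "send_rows", "arguments": {"moves": [{"jaw": 255,"x": 0,"y": 0.5,"z": 0,"twist": 0},{"jaw": 255,"x": 0,"y": 0.5,"z": 0,"twist": 0}]}}

```text
time: 15.7
tool_pos: [0.6058, -0.0301, 0.2102]
eef_rot: [[-0.04, 0.0, -0.999], [0.999, -0.0, -0.04], [-0.0, -1.0, -0.0]]
force: [0.8, -0.2, 6.2]
width: -0.0002
```

Request:
{"name": "send_rows", "arguments": {"moves": [{"jaw": 255,"x": 0,"y": 0.5,"z": 0,"twist": 0},{"jaw": 255,"x": 0,"y": 0.5,"z": 0,"twist": 0}]}}

```text
time: 15.9
tool_pos: [0.6058, -0.0302, 0.21]
eef_rot: [[-0.04, 0.0, -0.999], [0.999, -0.0, -0.04], [-0.0, -1.0, -0.0]]
force: [-0.0, 1.4, 8.7]
width: 0.0
```

Request:
{"name": "send_rows", "arguments": {"moves": [{"jaw": 255,"x": 0,"y": 0.5,"z": 0,"twist": 0},{"jaw": 255,"x": 0,"y": 0.5,"z": 0,"twist": 0}]}}

```text
time: 16.1
tool_pos: [0.6058, -0.0302, 0.2098]
eef_rot: [[-0.04, 0.001, -0.999], [0.999, -0.0, -0.04], [-0.0, -1.0, -0.001]]
force: [-0.4, 0.4, 10.3]
width: 0.0003
```

Request:
{"name": "send_rows", "arguments": {"moves": [{"jaw": 255,"x": 0,"y": 0,"z": 0,"twist": 0},{"jaw": 255,"x": 0,"y": -6,"z": 0,"twist": 0},{"jaw": 255,"x": 0,"y": -20,"z": 0,"twist": 0},{"jaw": 255,"x": 0,"y": -50,"z": 0,"twist": 0},{"jaw": 0,"x": 0,"y": -70,"z": 0,"twist": 0},{"jaw": 0,"x": 1,"y": -70,"z": 40,"twist": 0},{"jaw": 0,"x": 1,"y": -70,"z": 75,"twist": 0},{"jaw": 0,"x": 1,"y": -70,"z": 75,"twist": 0},{"jaw": 0,"x": 1,"y": -70,"z": 75,"twist": 0},{"jaw": 0,"x": 1,"y": -70,"z": 75,"twist": 0},{"jaw": 0,"x": 1,"y": -70,"z": 75,"twist": 0},{"jaw": 0,"x": 1,"y": -70,"z": 75,"twist": 0}]}}

```text
time: 17.3
tool_pos: [0.5314, -0.0321, 0.2788]
eef_rot: [[-0.04, 0.0, -0.999], [0.999, -0.0, -0.04], [-0.0, -1.0, -0.0]]
force: [0.3, -0.4, 0.2]
width: 0.0852
```

```bash
python3 -c "
from h import *
plan(.531,-.0323,92.3,.202)
d=cam('scene');cv2.imwrite('pics/s3.png',cv2.resize(d['color'][90:290,230:430,::-1],None,fx=3,fy=3))"
```

```text
t 17.3 pos [ 0.5314 -0.0321  0.2788] yaw 92.31 F [ 0.34 -0.35  0.24] w 0.0852 q [ -3.5  15.7 -23.   51.3  -0.   -5.8]
tool shift mm [-0.1 76.8  0.4] twist 0.0001
```

View pics/s3.png

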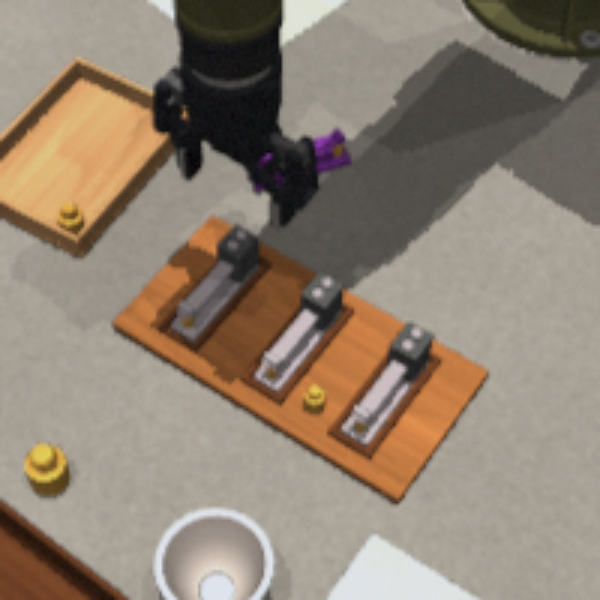

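Request:
{"name": "send_rows", "arguments": {"moves": [{"jaw": 0,"x": 0,"y": 40,"z": 0,"twist": 0},{"jaw": 0,"x": 0,"y": 60,"z": 0,"twist": 0},{"jaw": 0,"x": 0,"y": 70,"z": 0,"twist": 0},{"jaw": 0,"x": 0,"y": 76,"z": 0,"twist": 0},{"jaw": 0,"x": 0,"y": 76,"z": 0,"twist": 0},{"jaw": 255,"x": 0,"y": 76,"z": 0,"twist": 0},{"jaw": 255,"x": 0,"y": 76,"z": 0,"twist": 0},{"jaw": 255,"x": 0,"y": 76,"z": 0,"twist": 0},{"jaw": 255,"x": 0,"y": 76,"z": 0,"twist": 0},{"jaw": 255,"x": 0,"y": 76,"z": 0,"twist": 0},{"jaw": 255,"x": 0,"y": 76,"z": 0,"twist": 0},{"jaw": 255,"x": 0,"y": 76,"z": 0,"twist": 0}]}}

```text
time: 18.55
tool_pos: [0.5311, -0.0322, 0.2036]
eef_rot: [[-0.04, 0.001, -0.999], [0.999, -0.0, -0.04], [-0.0, -1.0, -0.001]]
force: [-1.3, -0.0, 5.6]
width: 0.0251
```

Request:
{"name": "send_rows", "arguments": {"moves": [{"jaw": 255,"x": 0,"y": 0,"z": 0,"twist": 0},{"jaw": 255,"x": 0,"y": 0,"z": 0,"twist": 0},{"jaw": 255,"x": 0,"y": 0,"z": 0,"twist": 0}]}}

```text
time: 18.85
tool_pos: [0.5311, -0.0322, 0.2036]
eef_rot: [[-0.04, 0.001, -0.999], [0.999, -0.0, -0.04], [-0.0, -1.0, -0.001]]
force: [-0.5, -0.1, 6.5]
width: 0.0248
```

```bash
python3 -c "
from h import *
plan(.531,-.0323,92.3,.202)
d=cam('scene');cv2.imwrite('pics/s4.png',cv2.resize(d['color'][90:290,230:430,::-1],None,fx=3,fy=3))"
```

```text
t 18.85 pos [ 0.5311 -0.0322  0.2036] yaw 92.3 F [-0.54 -0.13  6.51] w 0.0248 q [ -3.5  20.4 -27.9  41.7  -0.   -5.8]
tool shift mm [-0.1  1.6  0.1] twist 0.0
```

View pics/s4.png

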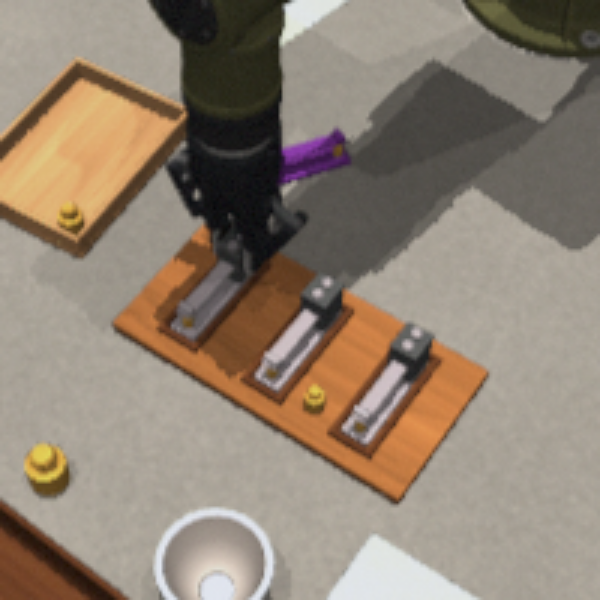

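Request:
{"name": "send_rows", "arguments": {"moves": [{"jaw": 255,"x": 0,"y": -4,"z": 0,"twist": 0},{"jaw": 255,"x": 0,"y": -15,"z": 0,"twist": 0},{"jaw": 255,"x": 0,"y": -30,"z": 0,"twist": 0},{"jaw": 255,"x": 0,"y": -55,"z": 0,"twist": 0},{"jaw": 255,"x": 0,"y": -80,"z": 0,"twist": 0},{"jaw": 255,"x": 0,"y": -80,"z": 0,"twist": 0},{"jaw": 255,"x": 0,"y": -80,"z": 0,"twist": 0}]}}

```text
time: 19.6
tool_pos: [0.5308, -0.0321, 0.2831]
eef_rot: [[-0.04, 0.001, -0.999], [0.999, 0.0, -0.04], [-0.0, -1.0, -0.001]]
force: [0.4, -0.1, -4.5]
width: 0.0247
```

Request:
{"name": "send_rows", "arguments": {"moves": [{"jaw": 255,"x": -20,"y": 0,"z": 5,"twist": -0.01},{"jaw": 255,"x": -50,"y": 0,"z": 14,"twist": -0.02},{"jaw": 255,"x": -85,"y": 0,"z": 24,"twist": -0.035},{"jaw": 255,"x": -120,"y": 0,"z": 33,"twist": -0.05},{"jaw": 255,"x": -155,"y": 0,"z": 43,"twist": -0.073},{"jaw": 255,"x": -185,"y": 0,"z": 52,"twist": -0.073},{"jaw": 255,"x": -202,"y": 0,"z": 57,"twist": -0.073},{"jaw": 255,"x": -209,"y": 0,"z": 59,"twist": -0.073},{"jaw": 255,"x": -209,"y": 0,"z": 59,"twist": -0.073},{"jaw": 255,"x": -209,"y": 0,"z": 59,"twist": -0.073},{"jaw": 255,"x": -209,"y": 0,"z": 59,"twist": -0.073}]}}

```text
time: 20.7
tool_pos: [0.4803, -0.2423, 0.2825]
eef_rot: [[-0.114, -0.0, -0.993], [0.993, 0.001, -0.114], [0.001, -1.0, 0.0]]
force: [0.5, -0.6, -3.8]
width: 0.0251
```

```bash
python3 -c "
from h import *
plan(.4809,-.2439,96.5,.2)
d=cam('scene');cv2.imwrite('pics/s5.png',cv2.resize(d['color'][70:270,200:400,::-1],None,fx=3,fy=3))
d=cam('top');cv2.imwrite('pics/t5.png',cv2.resize(d['color'][180:300,280:480,::-1],None,fx=4,fy=4))"
```

```text
t 20.7 pos [ 0.4803 -0.2423  0.2825] yaw 96.57 F [ 0.52 -0.6  -3.85] w 0.0251 q [-26.8  16.1 -22.   52.    0.  -33.3]
tool shift mm [-1.7 82.5 -0.4] twist 0.0011
```

View pics/s5.png

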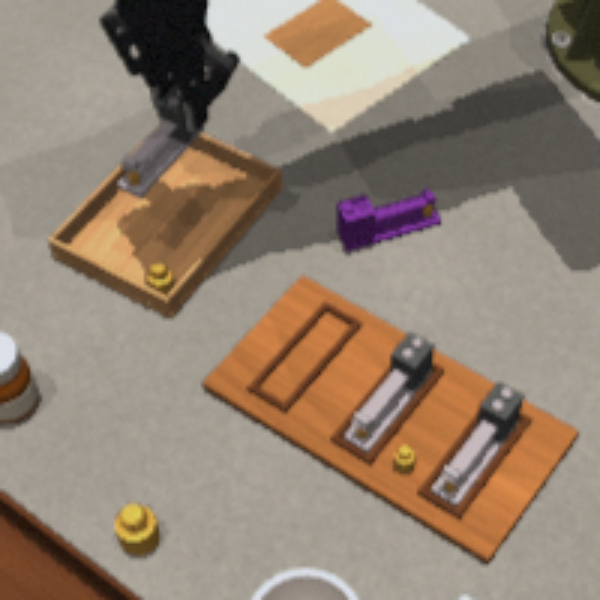

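View pics/t5.png

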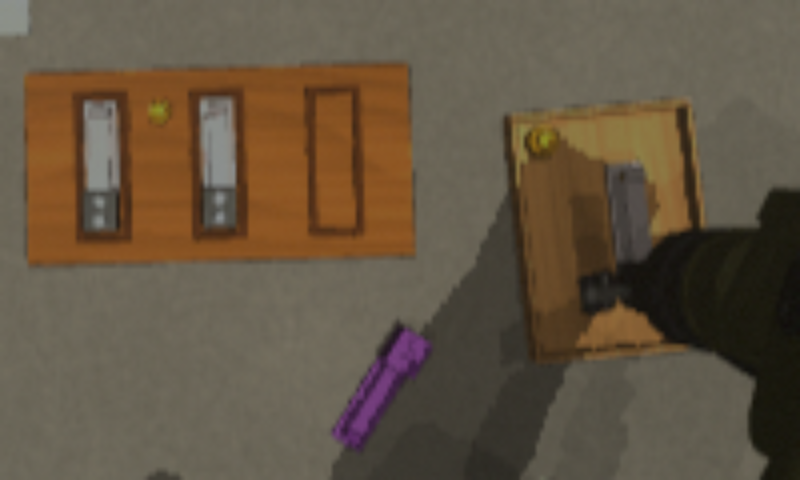

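Request:
{"name": "send_rows", "arguments": {"moves": [{"jaw": 255,"x": 0,"y": 25,"z": 0,"twist": 0},{"jaw": 255,"x": 0,"y": 50,"z": 0,"twist": 0},{"jaw": 255,"x": 0,"y": 68,"z": 0,"twist": 0},{"jaw": 255,"x": 0,"y": 77,"z": 0,"twist": 0},{"jaw": 255,"x": 0,"y": 81,"z": 0,"twist": 0},{"jaw": 255,"x": 0,"y": 82,"z": 0,"twist": 0},{"jaw": 255,"x": 0,"y": 82,"z": 0,"twist": 0},{"jaw": 255,"x": 0,"y": 82,"z": 0,"twist": 0}]}}

```text
time: 21.6
tool_pos: [0.4807, -0.2436, 0.2018]
eef_rot: [[-0.113, 0.001, -0.994], [0.994, -0.001, -0.113], [-0.001, -1.0, -0.001]]
force: [-0.3, -1.0, -3.5]
width: 0.025
```

Request:
{"name": "send_rows", "arguments": {"moves": [{"jaw": 255,"x": 0,"y": 1,"z": 0,"twist": 0},{"jaw": 255,"x": 0,"y": 2,"z": 0,"twist": 0},{"jaw": 255,"x": 0,"y": 2,"z": 0,"twist": 0}]}}

```text
time: 21.9
tool_pos: [0.4802, -0.2434, 0.1989]
eef_rot: [[-0.113, 0.0, -0.994], [0.994, -0.0, -0.113], [-0.0, -1.0, -0.0]]
force: [0.3, -0.2, -3.3]
width: 0.0248
```

Request:
{"name": "send_rows", "arguments": {"moves": [{"jaw": 255,"x": 0,"y": 1,"z": 0,"twist": 0},{"jaw": 255,"x": 0,"y": 1,"z": 0,"twist": 0},{"jaw": 255,"x": 0,"y": 1,"z": 0,"twist": 0}]}}

```text
time: 22.2
tool_pos: [0.4802, -0.2433, 0.1978]
eef_rot: [[-0.113, -0.0, -0.994], [0.994, 0.0, -0.113], [0.0, -1.0, 0.0]]
force: [0.5, -0.4, -3.8]
width: 0.0249
```

Request:
{"name": "send_rows", "arguments": {"moves": [{"jaw": 255,"x": 0,"y": 0.7,"z": 0,"twist": 0},{"jaw": 255,"x": 0,"y": 0.7,"z": 0,"twist": 0},{"jaw": 255,"x": 0,"y": 0.7,"z": 0,"twist": 0}]}}

```text
time: 22.5
tool_pos: [0.4802, -0.2433, 0.1972]
eef_rot: [[-0.113, -0.0, -0.994], [0.994, 0.0, -0.113], [0.0, -1.0, 0.0]]
force: [1.0, 0.2, -3.6]
width: 0.0251
```

Request:
{"name": "send_rows", "arguments": {"moves": [{"jaw": 255,"x": 0,"y": 0.5,"z": 0,"twist": 0},{"jaw": 255,"x": 0,"y": 0.5,"z": 0,"twist": 0},{"jaw": 255,"x": 0,"y": 0.5,"z": 0,"twist": 0}]}}

```text
time: 22.8
tool_pos: [0.4802, -0.2434, 0.1967]
eef_rot: [[-0.113, 0.0, -0.994], [0.994, -0.0, -0.113], [-0.0, -1.0, -0.0]]
force: [0.1, 0.3, -3.9]
width: 0.0252
```

Request:
{"name": "send_rows", "arguments": {"moves": [{"jaw": 255,"x": 0,"y": 0.5,"z": 0,"twist": 0},{"jaw": 255,"x": 0,"y": 0.5,"z": 0,"twist": 0},{"jaw": 255,"x": 0,"y": 0.5,"z": 0,"twist": 0}]}}

```text
time: 23.1
tool_pos: [0.4802, -0.2434, 0.1966]
eef_rot: [[-0.113, 0.0, -0.994], [0.994, -0.0, -0.113], [-0.0, -1.0, -0.0]]
force: [-1.7, 0.0, 3.9]
width: 0.0251
```

Request:
{"name": "send_rows", "arguments": {"moves": [{"jaw": 255,"x": 0,"y": 0.5,"z": 0,"twist": 0},{"jaw": 255,"x": 0,"y": 0.5,"z": 0,"twist": 0},{"jaw": 255,"x": 0,"y": 0.5,"z": 0,"twist": 0}]}}

```text
time: 23.4
tool_pos: [0.4802, -0.2434, 0.1966]
eef_rot: [[-0.113, 0.0, -0.994], [0.994, -0.0, -0.113], [-0.0, -1.0, -0.0]]
force: [-3.7, 1.8, 10.2]
width: 0.0256
```

Request:
{"name": "send_rows", "arguments": {"moves": [{"jaw": 255,"x": 0,"y": -0.6,"z": 0,"twist": 0},{"jaw": 100,"x": 0,"y": -0.6,"z": 0,"twist": 0},{"jaw": 100,"x": 0,"y": -0.6,"z": 0,"twist": 0},{"jaw": 100,"x": 0,"y": -0.6,"z": 0,"twist": 0},{"jaw": 100,"x": 0,"y": -0.6,"z": 0,"twist": 0},{"jaw": 100,"x": 0,"y": -0.6,"z": 0,"twist": 0},{"jaw": 100,"x": 0,"y": -0.6,"z": 0,"twist": 0}]}}

```text
time: 24.1
tool_pos: [0.4802, -0.2433, 0.1962]
eef_rot: [[-0.113, -0.0, -0.994], [0.994, 0.0, -0.113], [0.0, -1.0, 0.0]]
force: [0.0, 1.1, -0.7]
width: 0.052
```

Request:
{"name": "send_rows", "arguments": {"moves": [{"jaw": 100,"x": 0,"y": -5,"z": 0,"twist": 0},{"jaw": 100,"x": 0,"y": -20,"z": 0,"twist": 0},{"jaw": 100,"x": 0,"y": -50,"z": 0,"twist": 0},{"jaw": 100,"x": 0,"y": -100,"z": 0,"twist": 0},{"jaw": 100,"x": 0,"y": -150,"z": 0,"twist": 0},{"jaw": 100,"x": -50,"y": -180,"z": 0,"twist": 0},{"jaw": 100,"x": -100,"y": -180,"z": 0,"twist": 0},{"jaw": 100,"x": -150,"y": -180,"z": 0,"twist": 0},{"jaw": 100,"x": -200,"y": -180,"z": 0,"twist": 0},{"jaw": 100,"x": -200,"y": -180,"z": 0,"twist": 0},{"jaw": 100,"x": -200,"y": -180,"z": 0,"twist": 0}]}}

```text
time: 25.2
tool_pos: [0.5024, -0.4434, 0.3757]
eef_rot: [[-0.111, -0.001, -0.994], [0.994, 0.001, -0.111], [0.001, -1.0, 0.0]]
force: [-0.2, 1.0, -0.6]
width: 0.0521
```

```bash
python3 -c "
from h import *
plan(.4809,-.2439,96.5,.2)
d=cam('scene');cv2.imwrite('pics/s6.png',cv2.resize(d['color'][70:270,200:400,::-1],None,fx=3,fy=3))
d=cam('top');cv2.imwrite('pics/t6.png',cv2.resize(d['color'][180:300,280:480,::-1],None,fx=4,fy=4))"
```

```text
t 25.2 pos [ 0.5024 -0.4434  0.3757] yaw 96.36 F [-0.24  0.98 -0.56] w 0.0521 q [-41.4  26.3   5.6  69.3   0.  -47.8]
tool shift mm [200.5 175.8  -0.8] twist -0.0025
```

View pics/s6.png

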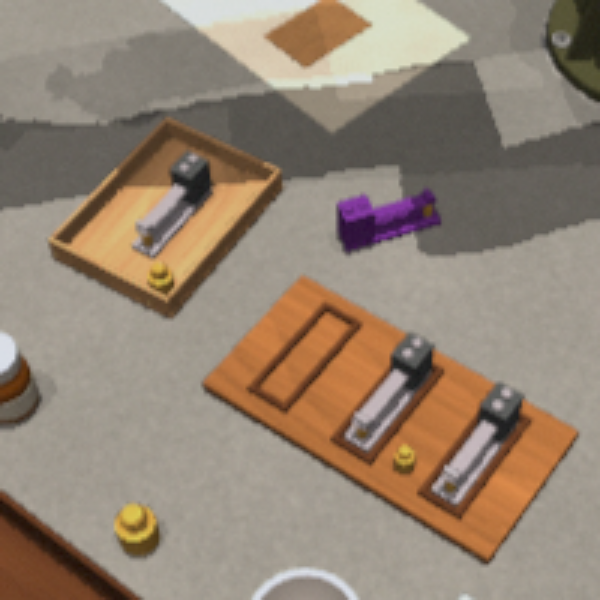

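View pics/t6.png

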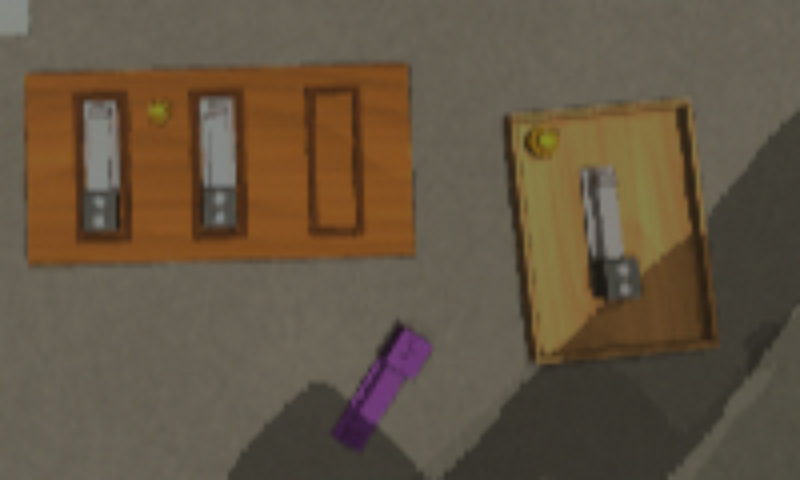

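The catch lies flat and upright near the centre of the tray, block at about (620,280) in the top crop. The tray weight and the other two catches have not moved, and the arm is clear, so I am handing in.

```bash
python3 -c "
from bench import order
print(order.hand_in())"
```

```text
the job is handed in; nothing more can be done
None
```

I pressed the three leaves onto their stops from left to right. The right-hand catch was clearly the soft one, so I put it in the reject tray and handed the job in at about 25 s of the 72 s. The hand-in reports no verdict.

| Catch | Travel to stop | Force just before stop | Stiffness |
|---|---|---|---|
| Left | about 9 mm | about 5.5 N | about 0.62 N/mm |
| Middle | about 10.8 mm | about 7.5 N | about 0.7 N/mm |
| Right | about 9.8 mm | about 3.8 N | about 0.38 N/mm |

- **Pressing:** I took a leaf to be on its stop when the tool stopped moving and the force rose sharply. The highest reading was 12.1 N, against the 16 N limit. Force readings scatter by about 1 N, but the soft catch still stands out.
- **Placing:** I gripped the right catch by its block and lowered it until it pressed on the tray floor. The wrist read 10 N there; I then eased off and opened the jaws.
- **Last checks:** The final pictures show it flat and upright near the tray's centre. The two sound catches are still in their pockets, and the two small weights and the purple look-alike look unmoved. The arm was clear of everything.
- **Disagreement:** The two cameras put the board and tray up to about 4 mm apart. I worked from the combined fit, and contact came where it predicted.

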